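Shut the vial oven and start the run

ROBOT

A 7-joint arm with a two-finger parallel gripper is mounted at the origin on the work surface. World frame = base frame: x ahead of the robot, y to its left, z up, the work surface at z = 0. Lengths are in m, angles in rad, forces in N, time in s.
With the tool pointing down it reaches from about 0.425 to 0.875 m from the base axis. Payload 8.4 kg.
Tool frame: the origin (TCP) lies midway between the tips of the shut fingers; the grasp point (between the pads) lies 19 mm behind it; z points along the fingers, y is the line along which they close (so a half turn about z gives the same grasp; the last joint's range is limited). The gripper opens to 85 mm and grips with 20 to 120 N. Pads are 22 mm wide; open, the fingers measure 114 mm over their backs; the gripper's body (76 mm by 85 mm) begins 54 mm behind the grasp point. The pads swing forward as they close: fully open they stand 13 mm farther back than shut.
Start: joints at [-1.44, 0.333, 0.04, 1.465, -0.013, 1.343, -0.059], TCP at [0.148, 0.633, 0.231] pointing down, gripper open.
Joint ranges: [-2.58, 2.58], [-0.38, 2.09], [-1.3, 1.39], [0.25, 2.4], [-1.5, 4.64], [0.08, 2.09], [-2.65, 2.65]. Speed limits (rad/s): [2.22, 2.22, 2.79, 2.79, 3.14, 3.14, 3.14].

INTERFACE

Orientations are given as a unit quaternion [w, x, y, z].
In Python, from workcell import r gives the robot as it stands. The module is installed in compiled form; this text tells all that it offers.
- The arm moves only by the tool apply_moves, never from a script. Its argument "moves" is a list of rows, each a list of 3 entries, a list of its own where there are three numbers: the closure, from 0 (fully open) to 1 (shut), then the shift along the tool's x, y, z in mm, then the turn about the tool's z in rad. A call has 1 to 12 rows; each row shifts and turns the commanded pose from where the row before left it, along the tool's axes as they then stand; what a row does not reach is not made up. A row lasts 1/10 s, in which the tool goes at most 50 mm and 8.59 degrees, less where a joint would pass 70% of its speed; a pose out of reach is approached as far as the arm can. A call is refused whole if a number of a shift passes 50 or a number of a turn 0.15, either way. A call with a gripper value outside its range is refused whole. The fingers move at their own pace and stop on an object; "grip_force" is the grip in N (left out, the last holds). Time passes only in rows, so rows that do not move let the fingers close. It gives the time, the measured TCP pose, the force, the opening and the grip force at its end, in the units of the state.
- r.observe(): the state, without advancing time (a new reading comes with each control period).
- r.capture(name): name is "scene" or "top" or "wrist"; returns the picture (420x560x3 uint8, red, green, blue); there is no depth.
- r.calibration(name): a dict with "vfov" (degrees; the focal length in pixels is half the picture's height over the tangent of half this angle, whatever the lens; pixels are square), "cx", "cy" (the principal point, pixels), "R" (3x3) and "t" (3): a world point X has camera coordinates R X + t. Camera axes: x right, y down, z forward; pixel columns grow to the right and rows downward; lengths in m; the calibration is good to about 2 mm. A picture is of the moment at which its call begins: read the wrist's pose just before it. calibration takes no time and is no camera call; for the wrist camera it gives the pose at the moment of the call.
- r.job_done(): hands the job in; it is judged then, once.
The state is a dict: "time": time; "joint_positions": joint angles; "joint_velocities": joint speeds; "effort": joint torques, N m; "tool_pos": TCP position; "ee_rot": TCP orientation; "ft_force": force on the tool from outside, world axes, zero at the start; "moment": the same for the moment, N m; "opening": finger opening in m; "finger_force": force on a finger pad.
Only numpy, scipy, OpenCV 4.12 (cv2) and the standard library are available. Lean on these libraries where they do the work, as an engineer would, in place of code of your own. Each camera call takes 0.05 s, during which the arm holds its last target. There are 200 camera calls.

TASK

The vial oven on the lab bench has been loaded and its door left ajar. Push the door fully shut with the fingertips, without slamming it, and only then press the green start button on the control pod right down and let it come back up. Do not press the red stop button, do not pick up or shift the pod, and leave everything else on the bench where it stands.

Things in the scene. Friction and masses are not known exactly. Their poses are not given: they have to be found in the camera images.
- oven: White bench-top vial oven, fixed to the bench, 260 deep (x) x 280 wide (y) x 180 high; the origin is the centre of its underside. Its own -x side is the open front, closed by the door. The door's upright hinge line is at (-130, +135) mm in the oven's x, y frame.
- door (a joint): Door angle in rad: 0 = shut against the oven front, positive = open (to 1.6), starts 0.6 to 1.2. Grey panel 270 wide, 25 thick, 170 high, orange top edge 176 mm above the bench. Hinged on the oven's +y side; the free edge swings out to the oven's -x (seen from above, opening is clockwise). Stiff hinge, about 0.2 N m: it stays where left, no latch or spring.
- door_push (a point): A good place to push on the door's outer face: 170 mm from the hinge line along the door, 27 mm out from it across the door, 136 mm above the bench. Its axes turn with the door and match the oven's when shut: -x is the outward normal, +y runs along the door to the hinge, z is up.
- pod: Loose grey control pod, 100 (x) x 150 (y) x 45 high, about 0.8 kg, with a green and a red push button and a row of yellow lamps on top; the origin is the centre of its underside. It stands either left or right of the oven; the buttons are at (-15, +37) mm (green) and (-15, -37) mm (red) in its x, y frame.
- start (a joint): Travel of the green start button in m: 0 = up, 0.006 = fully down; pushed straight down, it springs back by itself. Fully down takes about 4 N.
- start_top (a point): Centre of the top of the green start button (28 mm across); z is up.
- stop (a joint): Travel of the red stop button in m: 0 = up, 0.006 = fully down. Not to be pressed.
- stop_top (a point): Centre of the top of the red stop button (28 mm across).
- dish: Loose clear glass dish of brass nuts, 110 (x) x 150 (y) x 45 high, origin under its centre; it stands on the other side of the oven from the pod. Bystander.
- bottle: Small amber bottle, 52 across, 110 high, origin under its centre. Bystander.
- spanner: Spanner lying flat, 150 long along its x, bystander.
- rack: Blue block, 80 (x) x 120 (y), with eight capped vials, 61 high in all, origin under its centre. Bystander.
- jar: Glass jar, 68 across, 75 high, origin under its centre. Bystander.
- weight: Brass weight, a cylinder 36 across and 40 high, origin under its centre. Bystander.
Mind the look-alikes: they are no part of the job. What is shaped like the pod but turquoise is not meant.

How it is judged:
On the way, in this order (a step that is already met when the one before it is completed fails the run):
1. the door is pushed fully shut (value of joint door below 0.035 rad), for 0.2 s.
2. then the green start button is pressed down (value of joint start above 0.0045 m), for 0.05 s.
3. and let back up (value of joint start below 0.002 m), for 0.1 s.
At the end, for the whole second after the job is handed in: The door is shut to within 0.035 rad (about 9 mm at its free edge), both buttons are up, and the pod stands flat, at rest, within 20 mm of where it started (value of joint door below 0.035 rad and value of joint each of start, stop below 0.002 m and distance of pod from where it was at the start of the episode below 0.02 m and angle between pod's own z axis and vertical below 0.05 rad and linear speed of pod below 0.01 m/s); the robot touches nothing.
It fails at once if the start button is pressed while the door is open (value of joint door above 0.05 rad and value of joint start above 0.003 m).
It fails at once if the stop button is pressed (value of joint stop above 0.003 m).
It fails at once if the door is slammed (closing faster than 1.8 rad/s) (velocity of joint door below -1.8 rad/s).
It fails at once if the pod is lifted, tipped or shifted (height (world z) of pod above 0.012 m or angle between pod's own z axis and vertical above 0.2 rad or distance of pod from where it was at the start of the episode above 0.03 m).
It fails at once if a bystander is lifted, carried or knocked (moved more than 25 mm) (distance of any of dish, bottle, spanner, rack, jar, weight from where it was at the start of the episode above 0.025 m or angle between any of bottle, jar, weight's own z axis and vertical above 0.5 rad).
It also fails if it takes over 48 s, if anything falls off the work surface, if the arm or the gripper's body presses on something with over 40 N, if the wrist force passes 120 N, or if a joint passes its speed limit or range.

## Working session

There is one attempt and no reset: what is moved stays moved. The work goes in short steps, Python scripts to look and compute and a tool call to move; the robot and the scene stay as the last step left them, time stands still between calls to the robot, and variables do not carry over. Pictures are saved under pics/ and viewed, at most 10 in all, crops included, and the job is handed in when it is done.

Besides the shell and the picture viewer there is one more tool, called after "Call:" in YAML: its name, and indented under it one key for each argument. apply_moves: Moves the arm, as the interface text tells. Its arguments: {"type":"object","properties":{"moves":{"type":"array"},"grip_force":{"type":"number"}},"required":["moves"]}

```bash
mkdir -p pics
cat > h.py <<'E'
import numpy as np, cv2
from workcell import r
def cal(n):
    c=r.calibration(n); f=210/np.tan(np.radians(c["vfov"])/2); return f,c["cx"],c["cy"],np.array(c["R"]),np.array(c["t"])
def ray(c,u,v,z):
    f,cx,cy,R,t=c; d=R.T@np.array([(u-cx)/f,(v-cy)/f,1]); o=-R.T@t; return o+d*(z-o[2])/d[2]
def proj(c,X):
    f,cx,cy,R,t=c; p=R@np.array(X)+t; return f*p[:2]/p[2]+[cx,cy]
def snap(n,name):
    c=cal(n); im=r.capture(n); cv2.imwrite(f"pics/{name}.png",im[:,:,::-1]); return c,im
E
python3 - <<'E'
from h import *
for n in("scene","top"):
    c,im=snap(n,n+"1"); print(n,np.round(-c[3].T@c[4],3),np.round(c[3][2],2),c[0])
s=r.observe(); print(s["time"],s["tool_pos"],s["ee_rot"],s["opening"])
E
```

```text
scene [ 1.452 -0.321  1.263] [-0.61  0.16 -0.78] 435.3043824293799
top [ 0.462 -0.079  1.184] [ 0.09 -0.01 -1.  ] 393.0643338724859
0.1 [0.14801217 0.63250404 0.2305306 ] [-2.14420181e-05  1.14668259e-01  9.93403585e-01 -7.12275231e-04] 0.08557330234631362
```

View pics/top1.png

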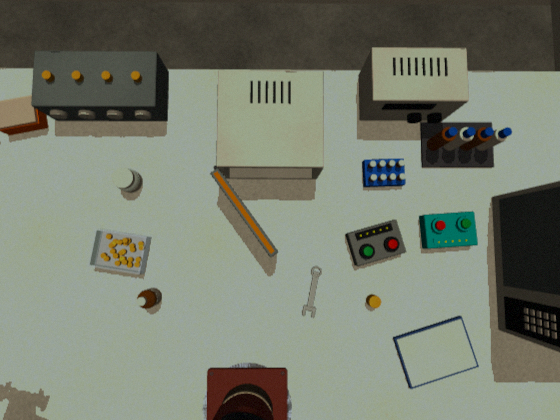

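View pics/scene1.png

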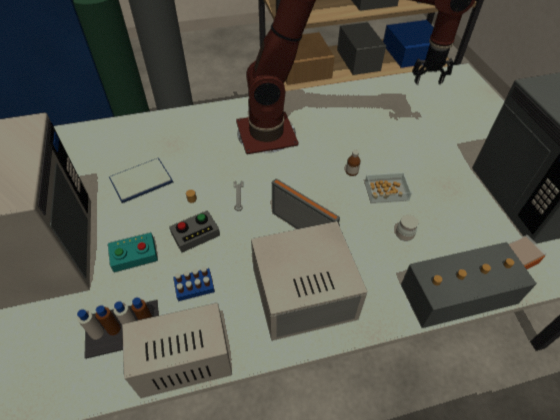

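The top view shows the door's orange edge from (213,170) to (273,252) and the oven roof from (218,70) to (323,167). The pod is on the right: green button at (367,251), red at (392,244). The turquoise decoy is at (447,229). The dish, bottle, jar and spanner are clear of these.

```bash
cat > m.py <<'E'
from h import *
I={n:cv2.imread(f"pics/{n}1.png") for n in("scene","top")}
C={n:cal(n) for n in I}
H={n:cv2.cvtColor(I[n],cv2.COLOR_BGR2HSV) for n in I}
def blob(n,lo,hi,box,hue2=None):
    m=cv2.inRange(H[n],lo,hi); k=np.zeros_like(m); x0,y0,x1,y1=box; k[y0:y1,x0:x1]=m[y0:y1,x0:x1]
    q,l,s,ce=cv2.connectedComponentsWithStats(k); i=1+s[1:,4].argmax(); return ce[i],s[i,4],cv2.minAreaRect(np.argwhere(l==i)[:,::-1].astype(np.float32))
def tri(a,b):
    A=[];B=[]
    for n,p in(("top",a),("scene",b)):
        f,cx,cy,R,t=C[n]; d=R.T@np.array([(p[0]-cx)/f,(p[1]-cy)/f,1]); d/=np.linalg.norm(d); P=np.eye(3)-np.outer(d,d); A.append(P);B.append(P@(-R.T@t))
    return np.linalg.solve(A[0]+A[1],B[0]+B[1])
for nm,lo,hi,b1,b2 in(("green",(45,90,40),(85,255,255),(340,215,410,270),(165,205,222,250)),("red",(0,120,60),(8,255,255),(340,215,410,270),(165,205,222,250))):
    a=blob("top",lo,hi,b1);b=blob("scene",lo,hi,b2); print(nm,a[0],a[1],b[0],b[1],"tri",tri(a[0],b[0]).round(4),"top@.055",ray(C["top"],*a[0],.055).round(4))
a=blob("top",(8,100,80),(22,255,255),(200,160,285,262)); bx=cv2.boxPoints(a[2]); print("door",a[1],a[2])
P=np.array([ray(C["top"],*p,.176)[:2] for p in bx]); print(P.round(4))
for p in((218,167),(323,167),(217,71),(323,71)): print("oven",p,ray(C["top"],*p,.18).round(3))
for nm,p,z in(("spanner",(316,268),0.01),("spanner",(309,314),.01),("bottle",(146,298),.11),("dish corner",(150,275),.045),("jar",(125,180),.075),("weight",(373,301),.04),("rack",(365,160),.04)): print(nm,ray(C["top"],*p,z).round(3))
E
python3 m.py
```

```text
green [367.5875 250.675 ] 80 [200.66666667 216.95555556] 45 tri [ 0.4537 -0.3451  0.0591] top@.055 [ 0.4534 -0.3474  0.055 ]
red [392.40789474 243.61842105] 76 [181.1875     224.97916667] 48 tri [ 0.4739 -0.4159  0.0608] top@.055 [ 0.4736 -0.4193  0.055 ]
door 533 ((243.4945068359375, 212.14456176757812), (99.62413787841797, 5.354227066040039), 54.29330825805664)
[[ 0.6538  0.0813]
 [ 0.662   0.0702]
 [ 0.4533 -0.0809]
 [ 0.4454 -0.0699]]
oven (218, 167) [0.669 0.066 0.18 ]
oven (323, 167) [ 0.67  -0.206  0.18 ]
oven (217, 71) [0.927 0.072 0.18 ]
oven (323, 71) [ 0.929 -0.208  0.18 ]
spanner [ 0.402 -0.204  0.01 ]
spanner [ 0.268 -0.182  0.01 ]
bottle [0.327 0.263 0.11 ]
dish corner [0.384 0.275 0.045]
jar [0.653 0.344 0.075]
weight [ 0.309 -0.364  0.04 ]
rack [ 0.721 -0.349  0.04 ]
```

Call:
apply_moves:
  moves:
    - [1,[0,0,0],-0.115]
    - [1,[0,0,0],-0.115]
    - [1,[-25,-32,0],0]
    - [1,[-25,-32,0],0]
    - [1,[-25,-32,0],0]
    - [1,[-25,-32,0],0]
    - [1,[-25,-32,0],0]
    - [1,[-25,-32,0],0]
    - [1,[-25,-32,0],0]
    - [1,[-25,-32,0],0]

```text
time: 1.1
tool_pos: [0.3488, 0.3753, 0.2311]
ee_rot: [-0.0, -0.0, 1.0, -0.0]
ft_force: [0.3, 0.3, -0.1]
opening: 0.0001
finger_force: 0.0
```

Call:
apply_moves:
  moves:
    - [1,[-15,-38,0],0]
    - [1,[-15,-38,0],0]
    - [1,[-15,-38,0],0]
    - [1,[-15,-38,0],0]
    - [1,[-15,-38,0],0]
    - [1,[-15,-38,0],0]
    - [1,[-15,-38,0],0]
    - [1,[-12,-38,0],0]
    - [1,[-12,-38,0],0]
    - [1,[0,0,0],0]
    - [1,[0,0,0],0]

```text
time: 2.2
tool_pos: [0.477, 0.0344, 0.2311]
ee_rot: [-0.0, 0.001, 1.0, 0.0]
ft_force: [0.1, 0.2, -0.6]
opening: 0.0002
finger_force: 0.0
```

Call:
apply_moves:
  moves:
    - [1,[0,0,25],0]
    - [1,[0,0,25],0]
    - [1,[0,0,25],0]
    - [1,[0,0,25],0]
    - [1,[-10,-11,0],0]
    - [1,[-10,-11,0],0]
    - [1,[-9,-11,0],0]
    - [1,[-5,-8,0],0]
    - [1,[-5,-8,0],0]
    - [1,[-6,-9,0],0]

```text
time: 3.2
tool_pos: [0.5226, -0.0222, 0.1314]
ee_rot: [0.0, -0.001, 1.0, 0.0]
ft_force: [0.2, 2.3, 3.7]
opening: -0.0001
finger_force: 1.0
```

Call:
apply_moves:
  moves:
    - [1,[-5,-8,0],0]
    - [1,[-5,-9,0],0]
    - [1,[-6,-9,0],0]
    - [1,[-9,-7,0],0]
    - [1,[-9,-7,0],0]
    - [1,[-9,-7,0],0]
    - [1,[-8,-7,0],0]
    - [1,[-8,-7,0],0]

```text
time: 4.0
tool_pos: [0.5822, -0.0842, 0.1314]
ee_rot: [0.0, -0.0, 1.0, 0.0]
ft_force: [-1.2, 4.0, 6.1]
opening: -0.0
finger_force: 0.0
```

Run:
```python
from h import *
c,im=snap("top","top2")
```

```text
(no output)
```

View pics/top2.png

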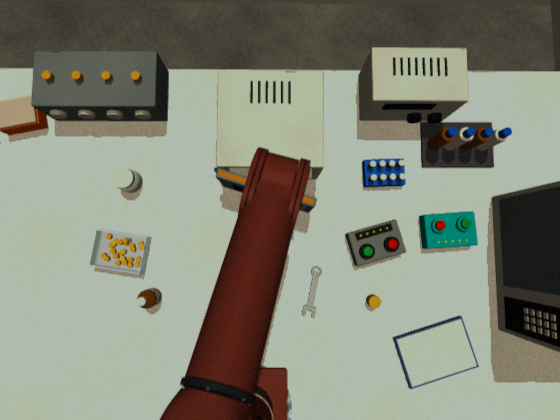

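The door is following: its edge now runs from (217,172) to (315,206), about 0.35 rad open. I'll keep pushing gently.

Call:
apply_moves:
  moves:
    - [1,[-10,-5,0],0]
    - [1,[-10,-4,0],0]
    - [1,[-10,-4,0],0]
    - [1,[-8,-3,0],0]
    - [1,[-6,-2,0],0]
    - [1,[0,0,0],0]

```text
time: 4.65
tool_pos: [0.6254, -0.1026, 0.1307]
ee_rot: [-0.0, 0.0, 1.0, -0.0]
ft_force: [0.1, -0.2, 0.4]
opening: -0.0002
finger_force: 0.0
```

Call:
apply_moves:
  moves:
    - [1,[-5,0,0],0]
    - [1,[-4,0,0],0]
    - [1,[0,0,0],0]

```text
time: 4.95
tool_pos: [0.6317, -0.1022, 0.1302]
ee_rot: [-0.003, 0.0, 1.0, 0.0]
ft_force: [-11.0, -0.8, 1.4]
opening: -0.0001
finger_force: 0.0
```

Call:
apply_moves:
  moves:
    - [1,[-3,0,0],0]
    - [1,[0,0,0],0]
    - [1,[0,0,0],0]

```text
time: 5.25
tool_pos: [0.6317, -0.1026, 0.1295]
ee_rot: [-0.006, 0.001, 1.0, 0.001]
ft_force: [-24.1, -0.2, 5.2]
opening: -0.0003
finger_force: 0.0
```

Call:
apply_moves:
  moves:
    - [1,[10,0,0],0]
    - [1,[20,0,0],0]
    - [1,[40,0,0],0]
    - [1,[40,0,0],0]

```text
time: 5.65
tool_pos: [0.5265, -0.1019, 0.1312]
ee_rot: [0.0, -0.0, 1.0, -0.0]
ft_force: [-0.2, -0.6, 0.5]
opening: -0.0003
finger_force: 0.0
```

Run:
```python
from h import *
print(r.observe()["tool_pos"])
c,im=snap("top","top3"); snap("wrist","w3")
h=cv2.cvtColor(im,cv2.COLOR_RGB2HSV); m=cv2.inRange(h,(8,100,80),(22,255,255)); m[:150]=0;m[230:]=0;m[:,:205]=0;m[:,335:]=0
p=np.argwhere(m>0)[:,::-1]
q=np.array([ray(c,u,v,.176)[:2] for u,v in p]); print(len(q), q.min(0),q.max(0))
print("angle", np.polyfit(q[:,1],q[:,0],1))
```

```text
[ 0.52648882 -0.10194482  0.13116961]
585 [ 0.50961503 -0.19576993] [0.66323191 0.05877505]
angle [0.03660883 0.65611874]
```

View pics/top3.png

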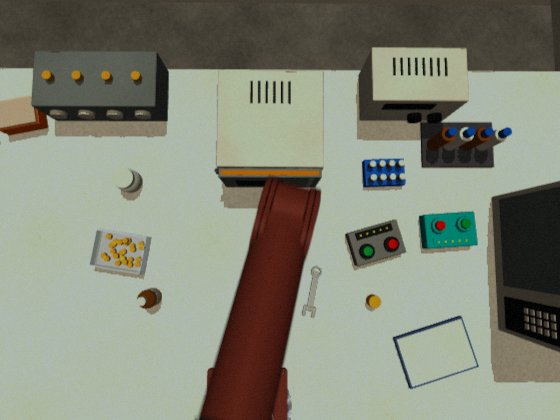

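The door is shut: it hit a rigid stop, and its edge runs parallel to the oven front at row ~173. The slope I printed was biased by arm pixels. Next is the pod.

Call:
apply_moves:
  moves:
    - [1,[0,0,-15],0]
    - [1,[0,0,-15],0]
    - [1,[10,-35,0],0]
    - [1,[10,-35,0],0]
    - [1,[10,-35,0],0]
    - [1,[10,-35,0],0]
    - [1,[10,-35,0],0]
    - [1,[10,-35,0],0]
    - [1,[13,-34,0],0]
    - [1,[0,0,0],0]
    - [1,[0,0,0],0]

```text
time: 6.85
tool_pos: [0.4551, -0.3473, 0.1624]
ee_rot: [0.001, 0.001, 1.0, -0.001]
ft_force: [-0.5, 0.7, 0.2]
opening: -0.0001
finger_force: 0.0
```

Run:
```python
from h import *
print(r.observe()["tool_pos"])
c,im=snap("wrist","w4"); print("cam",-c[3].T@c[4])
print(proj(c,[.4535,-.346,.058]),proj(c,[.474,-.417,.058]))
h=cv2.cvtColor(im,cv2.COLOR_RGB2HSV); m=cv2.inRange(h,(45,110,40),(80,255,255))
q,l,s,ce=cv2.connectedComponentsWithStats(m)
for i in range(1,q):
    if s[i,4]>150: print(s[i],ce[i],ray(c,*ce[i],.058))
```

```text
[ 0.45508714 -0.34730729  0.16243605]
cam [ 0.38718485 -0.34623684  0.30445622]
[278.42981607 198.26683379] [182.43608087 225.10231168]
[ 264  184   38   37 1120] [282.52321429 201.91785714] [ 0.45624637 -0.34302981  0.058     ]
```

View pics/w4.png

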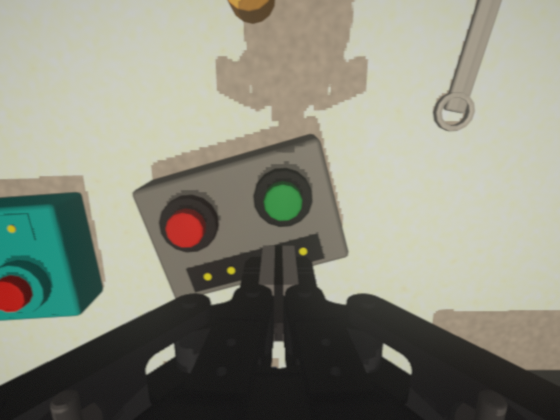

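The wrist view shows the green button at (283,202), with the fingertips directly above it at (280,250). That puts the button at about (0.456, -0.343). Red is well clear at (185,229).

Call:
apply_moves:
  moves:
    - [1,[-1,4,20],0]
    - [1,[0,0,30],0]
    - [1,[0,0,25],0]
    - [1,[0,0,10],0]
    - [1,[0,0,5],0]
    - [1,[0,0,5],0]
    - [1,[0,0,3],0]
    - [1,[0,0,2],0]
    - [1,[0,0,2],0]
    - [1,[0,0,0],0]

```text
time: 7.9
tool_pos: [0.4563, -0.3421, 0.061]
ee_rot: [0.001, -0.0, 1.0, 0.0]
ft_force: [-2.4, 5.9, 14.8]
opening: 0.0003
finger_force: 7.0
```

Run:
```python
from h import *
s=r.observe();print(s["tool_pos"],s["ft_force"])
c,im=snap("wrist","w5"); c2,im2=snap("scene","s5")
a=cv2.resize(im[150:300,200:360],None,fx=2.5,fy=2.5,interpolation=cv2.INTER_CUBIC);b=cv2.resize(im2[190:260,160:240],(400,350),interpolation=cv2.INTER_CUBIC)
a=cv2.resize(a,(400,350)); cv2.imwrite("pics/c5.png",np.hstack([a,b])[:,:,::-1])
```

```text
[ 0.45632567 -0.3421395   0.06099594] [-2.36650533  5.93039099 14.81284382]
```

View pics/c5.png

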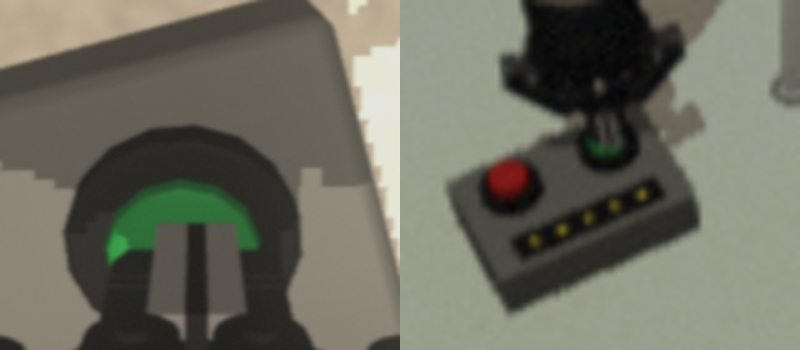

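The left crop shows the tips resting on the green cap only. The right crop shows the cap sunk level with its collar while red stands proud. At 15 N (4 N needed) it is fully down, so I'll release and lift clear.

Call:
apply_moves:
  moves:
    - [1,[0,0,0],0]
    - [1,[0,0,-5],0]
    - [1,[0,0,-10],0]
    - [1,[0,0,-30],0]
    - [1,[0,0,-40],0]
    - [1,[0,0,-40],0]
    - [1,[0,0,0],0]
    - [1,[0,0,0],0]
    - [1,[0,0,0],0]

```text
time: 8.9
tool_pos: [0.4546, -0.3417, 0.1835]
ee_rot: [-0.001, -0.0, 1.0, 0.0]
ft_force: [0.0, 0.2, 0.3]
opening: -0.0001
finger_force: 0.0
```

Run:
```python
from h import *
c,im=snap("wrist","w6"); c2,im2=snap("top","t6"); c3,im3=snap("scene","s6")
h=cv2.cvtColor(im,cv2.COLOR_RGB2HSV); m=cv2.inRange(h,(45,110,40),(80,255,255))
q,l,s,ce=cv2.connectedComponentsWithStats(m); i=1+s[1:,4].argmax(); print(s[i],ray(c,*ce[i],.058), r.observe()["ft_force"])
b=cv2.resize(im3[190:260,160:240],(400,350)); a=cv2.resize(im2[150:290,200:360],(400,350)); cv2.imwrite("pics/c6.png",np.hstack([a,b])[:,:,::-1])
```

```text
[257 178  35  35 957] [ 0.4559879  -0.34346332  0.058     ] [ 0.29691097 -0.21190328  0.76258049]
```

View pics/c6.png

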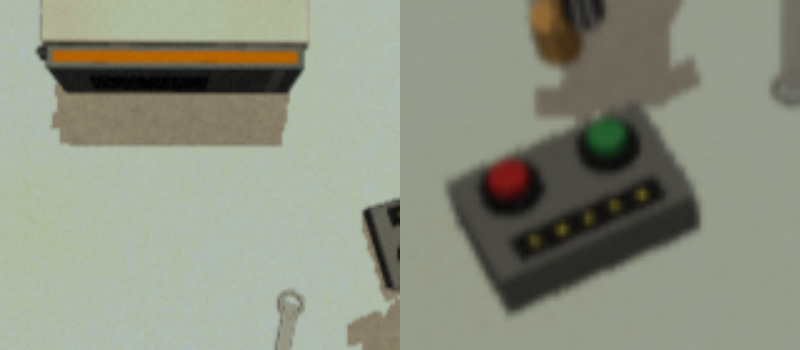

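The door is flush with the oven, green is back up, the pod hasn't moved, and the arm is clear.

```bash
python3 -c "
from workcell import r
print(r.job_done())"
```

```text
the job is handed in; nothing more can be done
None
```

I pushed the oven door shut against its stop, then pressed the green start button fully down and released it. The last pictures show both buttons up and the pod where it was, and the arm was clear of everything when I handed the job in; no verdict was returned.

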